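# Unload the clip-in relay modules from a clicking carousel

### The arm

A 6-joint arm with a two-finger parallel gripper is mounted at the origin on a cart in front of the work surface, level with it; the furniture and walls round the work are solid. World frame = base frame: x ahead of the robot, y to its left, z up, the work surface at z = 0. Lengths are in m, angles in degrees, forces in N, time in s.
With the tool pointing down it reaches from about 0.3 to 0.875 m from the base axis. Payload 6.4 kg.
Tool frame: the origin (TCP) lies midway between the tips of the shut fingers; the grasp point (between the pads) lies 19 mm behind it; z points along the fingers, y is the line along which they close (so a half turn about z gives the same grasp; the last joint's range is limited). The gripper opens to 88 mm and grips with 3 to 60 N. Pads are 18 mm wide; open, the fingers measure 123 mm over their backs; the gripper's body (75 mm by 187 mm) begins 45 mm behind the grasp point.
Start: joints at [54.07, 10.359, 92.074, -0, 77.567, -11.82], TCP at [0.235, 0.525, 0.239] pointing down, gripper open.
Joint ranges: [-171.53, 171.53], [-51.25, 118.39], [17.06, 147.69], [-65.23, 245.23], [0, 150.52], [-178.68, 178.68]. Speed limits (degrees/s): [147.25, 147.25, 172.46, 180, 180, 180].

### API

Orientations are given as a 3x3 rotation matrix whose columns are the frame's x, y, z axes.
In Python, from rig import sensors, vision, bot gives the robot as it stands.
- The arm moves only by the tool arm_command, never from a script. Its arguments are lists of equal length, an entry for each row: "dp": the shift along the tool's x, y, z in m, a list of three; "turn": the turn, a rotation vector about the tool's x, y, z in rad, a list of three; "fingers": the finger opening in m, from 0 to 0.0881. A call has exactly 10 rows; each row shifts and turns the commanded pose from where the row before left it, along the tool's axes as they then stand; what a row does not reach is not made up. A row lasts 1/8 s, in which the tool goes at most 62.5 mm and 10.7 degrees, less where a joint would pass 70% of its speed; a pose out of reach is approached as far as the arm can. A call is refused whole if a number of a shift passes 0.0625 or a number of a turn 0.188, either way. A call with a gripper value outside its range is refused whole. The fingers move at their own pace and stop on an object; the grip force is fixed at half the most. Time passes only in rows, so rows that do not move let the fingers close, or fill a call up. It gives the time, the measured TCP pose, the force, the opening and the grip force at its end, in the units of the state.
- sensors.get_state(): the state, without advancing time (a new reading comes with each control period).
- vision.camera(name): name is "side" or "top"; returns the picture (384x512x3 uint8, blue, green, red); there is no depth.
- vision.camera_params(name): a dict with "camera_matrix" (3x3 intrinsics, pixels), "origin" and "rotation" of the camera in the world. Camera axes: x right, y down, z forward; pixel columns grow to the right and rows downward; lengths in m; the calibration is good to about 2 mm. A picture is of the moment at which its call begins. camera_params takes no time and is no camera call.
- bot.job_done(): hands the job in; it is judged then, once.
The state is a dict: "clock": time; "joint_pos": joint angles; "qd": joint speeds; "tau": joint torques, N m; "ee_pos": TCP position; "eef_rot": TCP orientation; "wrist_force": force on the tool from outside, world axes, zero at the start; "ft_torque": the same for the moment, N m; "grip_width": finger opening in m; "gripper_force": force on a finger pad.
Only numpy, scipy, OpenCV 4.12 (cv2) and the standard library are available. Lean on these libraries where they do the work, as an engineer would, in place of code of your own. Each camera call takes 0.05 s, during which the arm holds its last target. There are 200 camera calls.

### The job

Empty the carousel: index it click by click so that each clipped-in module in turn stands in the gap of the guard ring, pull it straight up off its rail against its sprung catch there, and put it in the black tray. When every module is in the tray, turn the carousel so that its tall handle post stands in the middle of the gap, clicked in, and leave the other things on the bench where they are.

Things in the scene. Friction and masses are not known exactly. Their poses are not given: they have to be found in the camera images.
- module_1: Grey relay module on a black fork foot, 34 (own x, outward) x 20 (own y) x 64 mm tall, 0.08 kg; may be absent. Its station is 60 deg anticlockwise from the post, 63 mm from the axis. Origin: centre of its underside, 22 mm above the bench when clipped in; z up. Grip the plain part, z 20 to 64 mm, across y. Foot lug (z 6 to 14 mm) reaches x = +31 mm, under the guard ring.
- module_2: Grey relay module on a black fork foot, 34 (own x, outward) x 20 (own y) x 64 mm tall, 0.08 kg; may be absent. Its station is 150 deg anticlockwise from the post, 63 mm from the axis. Origin: centre of its underside, 22 mm above the bench when clipped in; z up. Grip the plain part, z 20 to 64 mm, across y. Foot lug (z 6 to 14 mm) reaches x = +31 mm, under the guard ring.
- module_3: Grey relay module on a black fork foot, 34 (own x, outward) x 20 (own y) x 64 mm tall, 0.08 kg; may be absent. Its station is 210 deg anticlockwise from the post, 63 mm from the axis. Origin: centre of its underside, 22 mm above the bench when clipped in; z up. Grip the plain part, z 20 to 64 mm, across y. Foot lug (z 6 to 14 mm) reaches x = +31 mm, under the guard ring.
- module_4: Grey relay module on a black fork foot, 34 (own x, outward) x 20 (own y) x 64 mm tall, 0.08 kg; may be absent. Its station is 300 deg anticlockwise from the post, 63 mm from the axis. Origin: centre of its underside, 22 mm above the bench when clipped in; z up. Grip the plain part, z 20 to 64 mm, across y. Foot lug (z 6 to 14 mm) reaches x = +31 mm, under the guard ring.
- tray: Loose black open tray, outside 220 (own x) x 150 (own y) x 30 mm, walls and floor 4 to 5 mm thick, 0.5 kg. Origin: centre of its underside; z up.
- carousel_base: Fixed round dark base, 224 mm across, 14 mm high, with a flat steel guard ring on standoffs: radius 86 to 112 mm, 38 to 42 mm above the bench, open only over a 70 deg gap in the middle of own -x. A module can be lifted only in the gap; elsewhere the ring holds its lug down. Origin: on the turning axis at bench height; z up. A plunger housing reaches 145 mm at own +x.
- carousel: Turning plate, 194 mm across, on the base; carries the post (in its own -x) and four clip stations. Origin: on the turning axis, 16 mm above the bench. It turns both ways and clicks every 30 deg: a sprung detent pulls it into the nearest click when let go; passing on takes about 8 N at the post. Stations and post are whole clicks apart.
- post_top (a point): Top centre of the tall upright round steel handle post on the turning plate: 14 mm diameter, top 118 mm above the bench, 63 mm from the axis (module tops are at 86 mm). Pinch it near the top from above and lead it in an arc about the axis; it may turn in the grip.
- gap_mark (a point): Middle of the ring's gap, fixed to the base, 63 mm from the axis, 22 mm above the bench: where a module or the post stands when indexed to the gap (white line on the rim). A clipped module straddles a radial rail 17 mm high; its sprung catch lets go within 8 mm of a straight pull up of 6 to 12 N, and it is clear of all after 50 mm.
- pen: Red pen, 145 mm, lying behind the tray; leave it. Origin at its underside centre.
- spudger: Black spudger bar, 142 mm, on the bench behind, between carousel and tray; leave it. Origin at its underside centre.
Things that resemble listed ones, but are neither listed nor needed, are in the scene too. What is shaped like the module_1 but orange is not meant.

How it is judged:
By the outcome, as a careful person would: the job done as asked, in the order asked, and still so for the second after the job is handed in, with the robot touching nothing.
Of module_1, module_2, module_3, module_4 only 3 to 4 are there at a start; the rules pass over those that are not, and their reading is None.
At some moment in a run one of tray may be knocked a few centimetres aside while the robot is not near it.
Once in a run the grip may slacken for a moment while it holds something.
It also fails if it takes over 210 s, if anything falls off the work surface, if the arm or the gripper's body presses on something with over 40 N, if the wrist force passes 120 N, or if a joint passes its speed limit or range.

## Working session

There is one attempt and no reset: what is moved stays moved. The work goes in short steps, Python scripts to look and compute and a tool call to move; the robot and the scene stay as the last step left them, time stands still between calls to the robot, and variables do not carry over. Pictures are saved under pics/ and viewed, at most 14 in all, crops included, and the job is handed in when it is done.

Besides the shell and the picture viewer there is one more tool, called after ">>>" as name(argument=value, ...) on one line, values as JSON. arm_command: Moves the arm, as the interface text tells. Its arguments: {"type":"object","properties":{"dp":{"type":"array"},"turn":{"type":"array"},"fingers":{"type":"array"}},"required":["dp","turn","fingers"]}

```bash
mkdir -p pics; ls
cat > h.py <<'E'
import numpy as np, cv2
from rig import sensors, vision, bot
def snap(name,f):
    im=vision.camera(name); cv2.imwrite('pics/'+f,im); return im
def ray(name,uv):
    p=vision.camera_params(name);K=np.array(p['camera_matrix']);R=np.array(p['rotation']);o=np.array(p['origin'])
    return o,R@np.linalg.solve(K,np.array([uv[0],uv[1],1.]))
def onz(name,uv,z):
    o,d=ray(name,uv); return o+d*(z-o[2])/d[2]
def proj(name,X):
    p=vision.camera_params(name);K=np.array(p['camera_matrix']);R=np.array(p['rotation']);o=np.array(p['origin'])
    q=K@(R.T@(np.array(X)-o)); return q[:2]/q[2]
E
python3 - <<'E'
from h import *
for n in('top','side'):
    snap(n,n+'0.png');p=vision.camera_params(n);print(n,np.round(p['origin'],3),np.round(p['rotation'],3).tolist(),np.round(p['camera_matrix'],1).tolist())
s=sensors.get_state();print(s['clock'],s['ee_pos'],np.round(s['eef_rot'],3),s['grip_width'])
E
```

```text
pics
top [ 0.579 -0.09   1.146] [[0.003, -0.997, 0.073], [-1.0, -0.004, -0.016], [0.016, -0.073, -0.997]] [[475.5, 0.0, 268.0], [0.0, 475.5, 190.9], [0.0, 0.0, 1.0]]
side [ 0.237 -0.232  0.889] [[0.342, -0.821, 0.458], [-0.94, -0.302, 0.16], [0.007, -0.485, -0.874]] [[359.8, 0.0, 253.8], [0.0, 359.8, 191.0], [0.0, 0.0, 1.0]]
0.1 [0.23459958 0.52447073 0.23794264] [[-0.913  0.409 -0.001]
 [ 0.409  0.913 -0.001]
 [ 0.    -0.001 -1.   ]] 0.08808162678847561
```

View pics/top0.png

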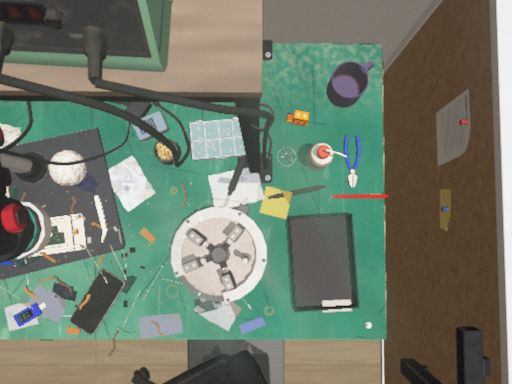

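View pics/side0.png

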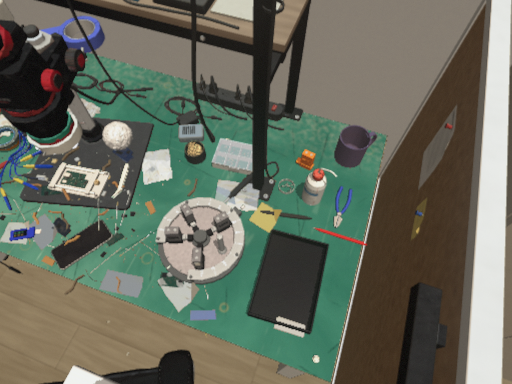

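The carousel is at about (219,253) in the top view and (201,239) in the side view. The tray is at (322,262) in the top view. The orange lookalike is at (298,118), well away from both. I'll enlarge the carousel in both views.

Run:
```python
from h import *
a=cv2.imread('pics/top0.png')[195:315,160:280];b=cv2.imread('pics/side0.png')[185:300,145:260]
a=cv2.resize(a,(400,400),interpolation=3);b=cv2.resize(b,(400,400),interpolation=3)
cv2.imwrite('pics/c0.png',np.hstack([a,b]))
im=cv2.imread('pics/top0.png')
hsv=cv2.cvtColor(im,cv2.COLOR_BGR2HSV)
# tray: dark
m=((hsv[...,2]<75)).astype(np.uint8);m[:,:275]=0;m[:200]=0;m[320:]=0;m[:,365:]=0
cs=max(cv2.findContours(m,0,2)[0],key=cv2.contourArea);r=cv2.minAreaRect(cs);print('tray',r)
bx=cv2.boxPoints(r);print([np.round(onz('top',q,.03),3) for q in bx])
# base disc: non green
m=((hsv[...,1]<90)&(hsv[...,2]>120)).astype(np.uint8);m[:,:165]=0;m[:,275:]=0;m[:203]=0;m[:,:]*=1;m[303:]=0
m=cv2.morphologyEx(m,cv2.MORPH_OPEN,np.ones((3,3)))
cs=max(cv2.findContours(m,0,2)[0],key=cv2.contourArea);print(cv2.minEnclosingCircle(cs),cv2.fitEllipse(cs))
print(onz('top',cv2.fitEllipse(cs)[0],.042))
```

```text
tray ((345.6101379394531, 272.0290832519531), (50.28544616699219, 107.34659576416016), 27.061105728149414)
[array([ 0.388, -0.181,  0.03 ]), array([ 0.61 , -0.296,  0.03 ]), array([ 0.557, -0.401,  0.03 ]), array([ 0.336, -0.284,  0.03 ])]
((219.5, 257.0), 63.20018005371094) ((219.3347930908203, 252.92564392089844), (97.1419677734375, 110.30790710449219), 111.40995025634766)
[0.51620233 0.00341567 0.042     ]
```

View pics/c0.png

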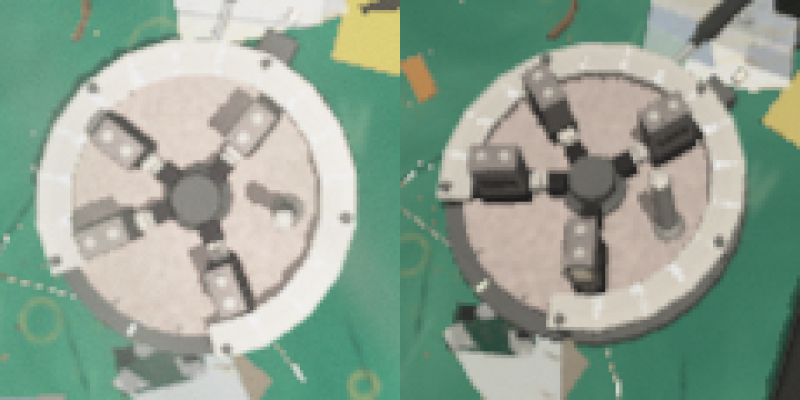

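All four modules are present. The post is to the right of the axis, near crop (285,210), and the gap is at lower left. I'll compute the angles next.

Run:
```python
from h import *
T=lambda u,v:(160+(u+.5)/400*120-.5,195+(v+.5)/400*120-.5)
S=lambda u,v:(145+(u-400+.5)/400*115-.5,185+(v+.5)/400*115-.5)
im=cv2.imread('pics/top0.png')
pts=np.array([(37,195),(357,195),(198,39),(90,75),(300,75),(310,307)],float)
A=np.c_[2*pts,np.ones(len(pts))];c=np.linalg.lstsq(A,(pts**2).sum(1),rcond=None)[0];print('ring crop',c[:2],np.sqrt(c[2]+c[0]**2+c[1]**2))
ax=onz('top',T(*c[:2]),.042);print('axis',ax)
hub=onz('top',T(198,200),.05);print('hub',hub)
def pol(X): d=X[:2]-ax[:2];return np.round([*X,np.hypot(*d)*1000,np.degrees(np.arctan2(d[1],d[0]))],3)
print('gapmark',pol(onz('top',T(132,328),.014)), pol(onz('side',S(482,287),.014)))
for q in [(124,137),(252,122),(104,229),(228,282)]: print('mod',pol(onz('top',T(*q),.086)))
for q in [(494,157),(667,112),(547,90),(580,240)]: print('modS',pol(onz('side',S(*q),.086)))
for q in [(285,212)]: print('post',pol(onz('top',T(*q),.118)))
print('postS',pol(onz('side',S(659,180),.118)))
for n in('top','side'):
  for a in (-115,-105,-95): 
    X=[ax[0]+.063*np.cos(np.radians(a)),ax[1]+.063*np.sin(np.radians(a)),.118]; print(n,a,proj(n,X))
for q in [(290,215),(352,213),(357,307),(294,311)]: print('tray',onz('top',q,.03))
```

```text
ring crop [196.18229554 196.39853971] 159.5295233191186
axis [0.51472601 0.00530862 0.042     ]
hub [0.51273889 0.00334427 0.05      ]
gapmark [4.21000e-01 5.20000e-02 1.40000e-02 1.04580e+02 1.53575e+02] [4.19000e-01 5.40000e-02 1.40000e-02 1.07628e+02 1.53159e+02]
mod [5.5600e-01 5.0000e-02 8.6000e-02 6.0940e+01 4.6892e+01]
mod [ 5.6700e-01 -3.5000e-02  8.6000e-02  6.5706e+01 -3.7948e+01]
mod [4.9600e-01 6.2000e-02 8.6000e-02 5.9939e+01 1.0848e+02]
mod [ 4.61000e-01 -2.00000e-02  8.60000e-02  5.93050e+01 -1.54635e+02]
modS [4.8900e-01 6.4000e-02 8.6000e-02 6.3942e+01 1.1338e+02]
modS [ 5.6200e-01 -3.5000e-02  8.6000e-02  6.2274e+01 -4.0363e+01]
modS [5.4900e-01 5.2000e-02 8.6000e-02 5.7394e+01 5.3749e+01]
modS [ 4.55000e-01 -1.70000e-02  8.60000e-02  6.34170e+01 -1.59881e+02]
post [ 5.0900e-01 -5.8000e-02  1.1800e-01  6.3981e+01 -9.4894e+01]
postS [ 5.02000e-01 -5.70000e-02  1.18000e-01  6.33620e+01 -1.01644e+02]
top -115 [241.97754928 268.20736014]
top -105 [243.76544226 263.34929708]
top -95 [244.68913967 258.26457458]
side -115 [214.73754573 241.03886051]
side -105 [218.02389059 237.57660861]
side -95 [220.61518452 233.70127563]
tray [ 0.60426472 -0.16023649  0.03      ]
tray [ 0.60945193 -0.30623253  0.03      ]
tray [ 0.39161783 -0.31567726  0.03      ]
tray [ 0.38246923 -0.16939977  0.03      ]
```

Run:
```python
from h import *
from scipy.optimize import least_squares
T=lambda u,v:(160+(u+.5)/400*120-.5,195+(v+.5)/400*120-.5)
S=lambda u,v:(145+(u-400+.5)/400*115-.5,185+(v+.5)/400*115-.5)
top={150:(124,137),60:(252,122),210:(104,229),300:(228,282)};sd={210:(494,157),60:(667,112),150:(547,90),300:(580,240)}
def mk(ax,p,a,r=.063,z=.086): t=np.radians(p+a);return [ax[0]+r*np.cos(t),ax[1]+r*np.sin(t),z]
obs=[('top',a,T(*q),.086) for a,q in top.items()]+[('side',a,S(*q),.086) for a,q in sd.items()]+[('top',0,T(285,212),.118),('side',0,S(659,180),.118)]
f=lambda x:np.concatenate([proj(n,mk(x[:2],x[2],a,z=z))-q for n,a,q,z in obs])
r=least_squares(f,[.513,.004,-100]);print(r.x,np.round(r.fun.reshape(-1,2),1).tolist())
ax=r.x[:2]
for X in (onz('top',T(132,328),.014),onz('side',S(482,287),.014)):
  d=X[:2]-ax;print('gap',np.degrees(np.arctan2(d[1],d[0])),np.hypot(*d))
print('pole',onz('side',(262,190),0),onz('top',(266,178),0))
```

```text
[ 5.15573559e-01  3.99630679e-03 -9.87416663e+01] [[-1.5, 0.6], [0.1, 0.8], [-0.3, 1.4], [-0.6, 2.0], [1.1, -1.1], [0.5, -0.8], [0.5, -2.4], [1.2, -0.3], [-0.1, 1.5], [1.3, -1.3]]
gap 153.14336933806857 0.10592569989150054
gap 152.74411863556637 0.10897929113210218
pole [ 0.7138015  -0.08972345  0.        ] [ 0.69428038 -0.10397393  0.        ]
```

>>> arm_command(dp=[[0, 0, 0], [-0.046, -0.036, 0], [-0.046, -0.036, 0], [-0.046, -0.036, 0], [-0.046, -0.036, 0], [-0.046, -0.036, 0], [-0.046, -0.036, 0], [-0.046, -0.036, 0], [-0.046, -0.036, 0], [-0.046, -0.036, 0]], turn=[[0, 0, 0.05], [0, 0, 0], [0, 0, 0], [0, 0, 0], [0, 0, 0], [0, 0, 0], [0, 0, 0], [0, 0, 0], [0, 0, 0], [0, 0, 0]], fingers=[0.088, 0.07, 0.06, 0.05, 0.05, 0.05, 0.05, 0.05, 0.05, 0.05])

```text
clock: 1.35
ee_pos: [0.4572, 0.0465, 0.2386]
eef_rot: [[-0.891, 0.454, 0.0], [0.454, 0.891, 0.0], [-0.0, 0.0, -1.0]]
wrist_force: [1.0, 0.8, 0.1]
grip_width: 0.0499
gripper_force: 0.0
```

>>> arm_command(dp=[[-0.0455, -0.0355, 0], [-0.0455, -0.0355, 0], [0, 0, 0.03], [0, 0, 0.03], [0, 0, 0.03], [0, 0, 0.03], [0, 0, 0.025], [0, 0, 0], [0, 0, 0], [0, 0, 0]], turn=[[0, 0, 0], [0, 0, 0], [0, 0, 0], [0, 0, 0], [0, 0, 0], [0, 0, 0], [0, 0, 0], [0, 0, 0], [0, 0, 0], [0, 0, 0]], fingers=[0.05, 0.05, 0.05, 0.05, 0.05, 0.05, 0.05, 0.05, 0.05, 0.05])

```text
clock: 2.6
ee_pos: [0.5067, -0.0565, 0.095]
eef_rot: [[-0.891, 0.454, 0.002], [0.454, 0.891, -0.001], [-0.002, 0.0, -1.0]]
wrist_force: [0.4, 0.3, 0.3]
grip_width: 0.0502
gripper_force: 0.0
```

Run:
```python
from h import *
a=snap('top','t1.png')[185:325,150:290];b=snap('side','s1.png')[130:300,125:295]
cv2.imwrite('pics/c1.png',np.hstack([cv2.resize(a,(400,400),interpolation=3),cv2.resize(b,(400,400),interpolation=3)]))
s=sensors.get_state();print(s['ee_pos'],s['wrist_force'])
```

```text
[ 0.50650088 -0.05648149  0.09481121] [ 0.07876147  1.15835825 -0.61563883]
```

View pics/c1.png

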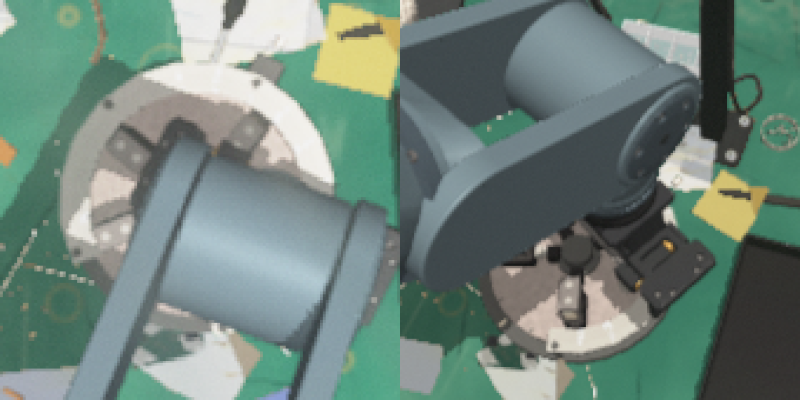

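The arm hides the post in both views. There is no contact force, so I'll close and check for a 14 mm width.

>>> arm_command(dp=[[0, 0, 0], [0, 0, 0], [0, 0, 0], [0, 0, 0], [0, 0, 0], [0, 0, 0], [0, 0, 0], [0, 0, 0], [0, 0, 0], [0, 0, 0]], turn=[[0, 0, 0], [0, 0, 0], [0, 0, 0], [0, 0, 0], [0, 0, 0], [0, 0, 0], [0, 0, 0], [0, 0, 0], [0, 0, 0], [0, 0, 0]], fingers=[0.008, 0.008, 0.008, 0.008, 0.008, 0.008, 0.008, 0.008, 0.008, 0.008])

```text
clock: 3.95
ee_pos: [0.5058, -0.0562, 0.0937]
eef_rot: [[-0.891, 0.454, 0.0], [0.454, 0.891, 0.0], [-0.0, 0.0, -1.0]]
wrist_force: [-0.0, 1.4, -0.8]
grip_width: 0.0129
gripper_force: 30.0
```

```bash
cat >> h.py <<'E'
AX=np.array([.5155,.004]);G=153.
def arc(p1,n,ax=None,r=.063,q=.0005):
    """rows (tool dp) from the present TCP along the arc to post angle p1"""
    ax=AX if ax is None else ax
    s=sensors.get_state();R=np.array(s['eef_rot']);P=np.array(s['ee_pos']);d=P[:2]-ax
    p0=np.degrees(np.arctan2(d[1],d[0]));p0+=360*round((p1-p0)/360)
    print('p0',p0,'r0',np.hypot(*d))
    th=np.radians(np.linspace(p0,p1,n+1))[1:]; rr=np.linspace(np.hypot(*d),r,n+1)[1:]
    W=np.c_[ax[0]+rr*np.cos(th),ax[1]+rr*np.sin(th),np.full(n,P[2])]
    L=(W-P)@R; L[:,2]=0; L=np.round(L/q)*q
    print(np.round(np.diff(np.r_[[[0,0,0]],L],axis=0),4).tolist())
def to(x,y,z=None):
    s=sensors.get_state();R=np.array(s['eef_rot']);P=np.array(s['ee_pos']);
    print('to',np.round((np.array([x,y,P[2] if z is None else z])-P)@R,4))
E
python3 -c "
from h import *
arc(-147,8)"
```

```text
p0 -99.15834046536352 r0 0.060971200162865474
[[0.006, -0.002, 0.0], [0.0065, -0.001, 0.0], [0.0065, -0.0005, 0.0], [0.006, 0.0, 0.0], [0.0065, 0.0005, 0.0], [0.0065, 0.0015, 0.0], [0.006, 0.002, 0.0], [0.006, 0.003, 0.0]]
```

>>> arm_command(dp=[[0.006, -0.002, 0], [0.0065, -0.001, 0], [0.0065, -0.0005, 0], [0.006, 0, 0], [0.0065, 0.0005, 0], [0.0065, 0.0015, 0], [0.006, 0.002, 0], [0.006, 0.003, 0], [0, 0, 0], [0, 0, 0]], turn=[[0, 0, 0], [0, 0, 0], [0, 0, 0], [0, 0, 0], [0, 0, 0], [0, 0, 0], [0, 0, 0], [0, 0, 0], [0, 0, 0], [0, 0, 0]], fingers=[0.008, 0.008, 0.008, 0.008, 0.008, 0.008, 0.008, 0.008, 0.008, 0.008])

```text
clock: 5.2
ee_pos: [0.461, -0.0301, 0.0937]
eef_rot: [[-0.891, 0.454, -0.004], [0.454, 0.891, 0.001], [0.004, -0.001, -1.0]]
wrist_force: [-6.8, 0.7, 7.6]
grip_width: 0.0131
gripper_force: 30.0
```

>>> arm_command(dp=[[0, 0, 0], [0, 0, 0], [0, 0, -0.03], [0, 0, -0.05], [0, 0, -0.05], [0.036, 0.044, 0], [0.036, 0.044, 0], [0.036, 0.044, 0], [0.036, 0.044, 0], [0.036, 0.044, 0]], turn=[[0, 0, 0], [0, 0, 0], [0, 0, 0], [0, 0, 0], [0, 0, 0], [0, 0, 0], [0, 0, 0], [0, 0, 0], [0, 0, 0], [0, 0, 0]], fingers=[0.04, 0.04, 0.04, 0.04, 0.04, 0.044, 0.044, 0.044, 0.044, 0.044])

```text
clock: 6.45
ee_pos: [0.4017, 0.249, 0.2239]
eef_rot: [[-0.891, 0.454, 0.001], [0.454, 0.891, 0.0], [-0.001, 0.001, -1.0]]
wrist_force: [0.5, -0.5, 0.3]
grip_width: 0.0442
gripper_force: 0.0
```

Run:
```python
from h import *
a=snap('top','t2.png')[195:315,160:280];b=snap('side','s2.png')[185:305,140:260]
cv2.imwrite('pics/c2.png',np.hstack([cv2.resize(a,(400,400),interpolation=3),cv2.resize(b,(400,400),interpolation=3)]))
```

```text
(no output)
```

View pics/c2.png

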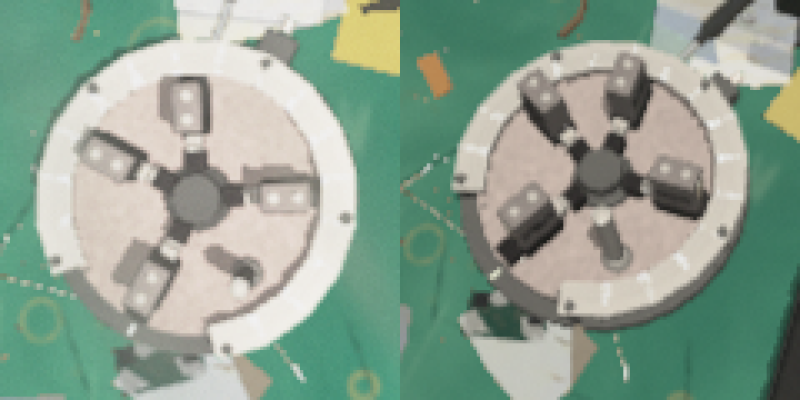

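The module now stands in the gap: top crop (150,283), side crop (528,207). The post top is at top crop (240,283). I'll refit.

```bash
cat >> h.py <<'E'
from scipy.optimize import least_squares
T=lambda u,v:(160+(u+.5)/400*120-.5,195+(v+.5)/400*120-.5)
S=lambda u,v:(140+(u-400+.5)/400*120-.5,185+(v+.5)/400*120-.5)
def fitc(top,sd,p):
    mk=lambda x,a,z:[x[0]+.063*np.cos(np.radians(x[2]+a)),x[1]+.063*np.sin(np.radians(x[2]+a)),z]
    zz=lambda a:.118 if a==0 else .086
    obs=[('top',a,T(*q)) for a,q in top.items()]+[('side',a,S(*q)) for a,q in sd.items()]
    f=lambda x:np.concatenate([proj(n,mk(x,a,zz(a)))-q for n,a,q in obs])
    r=least_squares(f,[*AX,p]);print(r.x,np.round(r.fun.reshape(-1,2),1).tolist());return r.x
E
python3 - <<'E'
from h import *
top={300:(150,282),210:(107,154),150:(184,103),60:(290,192),0:(240,284)}
sd={300:(528,207),210:(540,93),150:(627,76),60:(677,173)}
x=fitc(top,sd,-147)
fitc(top,{},-147);fitc({},sd,-147)
for X in (onz('top',T(132,328),.014),onz('side',S(495,272),.014)):
  d=X[:2]-x[:2];print('gap',np.degrees(np.arctan2(d[1],d[0])))
E
```

```text
[ 5.14748244e-01  4.23231469e-03 -1.46130586e+02] [[-0.3, 1.3], [0.0, 1.2], [0.8, 0.6], [-0.9, 0.6], [0.4, 0.5], [0.0, -1.1], [0.8, -1.1], [-0.1, -1.4], [0.9, -1.2]]
[ 5.16583374e-01  4.26191241e-03 -1.46275679e+02] [[-0.4, 0.5], [0.1, 0.3], [0.9, -0.2], [-0.9, -0.2], [0.4, -0.4]]
[ 5.11624966e-01  3.87428365e-03 -1.46265269e+02] [[-0.5, 0.1], [0.4, 0.0], [-0.4, -0.3], [0.5, 0.1]]
gap 153.0548806100813
gap 151.5880603857274
```

>>> arm_command(dp=[[-0.0365, -0.042, 0], [-0.0365, -0.042, 0], [-0.0365, -0.042, 0], [-0.0365, -0.041, 0], [0, 0, 0.045], [0, 0, 0.045], [0, 0, 0.045], [0, 0, 0.029], [0, 0, 0], [0, 0, 0]], turn=[[0, 0, 0], [0, 0, 0], [0, 0, 0], [0, 0, 0], [0, 0, 0], [0, 0, 0], [0, 0, 0], [0, 0, 0], [0, 0, 0], [0, 0, 0]], fingers=[0.044, 0.044, 0.044, 0.044, 0.044, 0.044, 0.044, 0.044, 0.044, 0.044])

```text
clock: 7.8
ee_pos: [0.4573, 0.0316, 0.0607]
eef_rot: [[-0.891, 0.454, 0.001], [0.454, 0.891, -0.0], [-0.001, 0.0, -1.0]]
wrist_force: [0.6, 0.2, 0.0]
grip_width: 0.0438
gripper_force: 0.0
```

Next I close, then pull up slowly.

>>> arm_command(dp=[[0, 0, 0], [0, 0, 0], [0, 0, 0], [0, 0, 0], [0, 0, -0.004], [0, 0, -0.006], [0, 0, -0.015], [0, 0, -0.02], [0, 0, -0.02], [0, 0, 0]], turn=[[0, 0, 0], [0, 0, 0], [0, 0, 0], [0, 0, 0], [0, 0, 0], [0, 0, 0], [0, 0, 0], [0, 0, 0], [0, 0, 0], [0, 0, 0]], fingers=[0.012, 0.012, 0.012, 0.012, 0.012, 0.012, 0.012, 0.012, 0.012, 0.012])

```text
clock: 9.05
ee_pos: [0.4579, 0.0315, 0.127]
eef_rot: [[-0.891, 0.453, 0.004], [0.453, 0.891, -0.002], [-0.004, 0.0, -1.0]]
wrist_force: [0.4, -0.9, -0.3]
grip_width: 0.0199
gripper_force: 30.0
```

```bash
cat >> h.py <<'E'
def tray(im=None):
    if im is None: im=vision.camera('top')
    m=(im.max(2)<75).astype(np.uint8);m[:,:275]=0;m[:195]=0;m[338:]=0;m[:,384:]=0
    m=cv2.morphologyEx(m,cv2.MORPH_OPEN,np.ones((9,9)))
    c=max(cv2.findContours(m,0,2)[0],key=cv2.contourArea);r=cv2.minAreaRect(c)
    bx=cv2.boxPoints(r);print('tray px',np.round(r[0]),np.round(r[1]),round(r[2],1))
    W=np.array([onz('top',q,.02)[:2] for q in bx]);print('ctr',W.mean(0).round(3),'sides',np.round([np.hypot(*(W[1]-W[0])),np.hypot(*(W[2]-W[1]))],3))
E
python3 - <<'E'
from h import *
tray(cv2.imread('pics/top0.png')); tray(cv2.imread('pics/t2.png')); tray()
E
```

```text
Traceback (most recent call last):
  File "h.py", line 40, in tray
    c=max(cv2.findContours(m,0,2)[0],key=cv2.contourArea);r=cv2.minAreaRect(c)
ValueError: max() iterable argument is empty
```

```bash
python3 - <<'E'
from h import *
im=cv2.imread('pics/top0.png')
print(im[260,322],im[230,310],im[290,340],im[260,280],im[260,370])
print(im[260,282:296].max(1),im[260,345:365].max(1))
E
sed -i 's/(im.max(2)<75)/((im.max(2)<95)\&(im.max(2).astype(int)-im.min(2)<25))/; s/np.ones((9,9))/np.ones((7,7))/' h.py
python3 - <<'E'
from h import *
tray(cv2.imread('pics/top0.png')); tray(cv2.imread('pics/t2.png')); tray()
E
```

```text
[90 94 95] [90 93 94] [89 94 97] [125 150  86] [118 146  71]
[149 152 152 151 148 151 131 104  87  72  76  91  96  96] [100  98  98  91  81  74  70  66  68  78 111 140 144 144 141 140 139 142
 141 141]
tray px [350. 244.] [7. 6.] 90.0
ctr [ 0.535 -0.303] sides [0.014 0.016]
tray px [350. 244.] [7. 6.] 90.0
ctr [ 0.535 -0.303] sides [0.014 0.016]
tray px [350. 244.] [7. 6.] 90.0
ctr [ 0.535 -0.303] sides [0.014 0.016]
```

```bash
sed -i 's/max(2)<95/max(2)<112/; s/im.min(2)<25/im.min(2)<35/' h.py
python3 - <<'E'
from h import *
tray(cv2.imread('pics/top0.png')); tray(cv2.imread('pics/t2.png')); im=snap('top','t3.png');tray(im)
E
```

```text
tray px [322. 262.] [95. 66.] 86.0
ctr [ 0.496 -0.237] sides [0.156 0.223]
tray px [322. 262.] [95. 66.] 86.0
ctr [ 0.496 -0.237] sides [0.156 0.223]
tray px [322. 262.] [95. 66.] 86.0
ctr [ 0.496 -0.237] sides [0.156 0.223]
```

>>> arm_command(dp=[[0, 0, -0.05], [-0.0366, -0.0381, 0], [-0.0366, -0.0381, 0], [-0.0366, -0.0381, 0], [-0.0366, -0.0381, 0], [-0.0366, -0.0381, 0], [-0.0366, -0.0381, 0], [0, 0, 0.04], [0, 0, 0.04], [0, 0, 0.03]], turn=[[0, 0, 0], [0, 0, 0], [0, 0, 0], [0, 0, 0], [0, 0, 0], [0, 0, 0], [0, 0, 0], [0, 0, 0], [0, 0, 0], [0, 0, 0]], fingers=[0.012, 0.012, 0.012, 0.012, 0.012, 0.012, 0.012, 0.012, 0.012, 0.012])

```text
clock: 10.4
ee_pos: [0.5468, -0.2704, 0.0613]
eef_rot: [[-0.891, 0.454, -0.004], [0.454, 0.891, 0.002], [0.004, 0.0, -1.0]]
wrist_force: [0.2, 0.7, -0.1]
grip_width: 0.02
gripper_force: 30.0
```

>>> arm_command(dp=[[0, 0, 0.01], [0, 0, 0.006], [0, 0, 0], [0, 0, 0], [0, 0, 0], [0, 0, 0], [0, 0, -0.03], [0, 0, -0.05], [0, 0, -0.04], [0, 0, 0]], turn=[[0, 0, 0], [0, 0, 0], [0, 0, 0], [0, 0, 0], [0, 0, 0], [0, 0, 0], [0, 0, 0], [0, 0, 0], [0, 0, 0], [0, 0, 0]], fingers=[0.012, 0.012, 0.012, 0.036, 0.036, 0.036, 0.036, 0.036, 0.036, 0.036])

```text
clock: 11.65
ee_pos: [0.5507, -0.2727, 0.1733]
eef_rot: [[-0.891, 0.453, 0.007], [0.453, 0.891, -0.005], [-0.008, -0.001, -1.0]]
wrist_force: [-0.1, -0.2, 0.8]
grip_width: 0.0361
gripper_force: 0.0
```

```bash
python3 - <<'E'
from h import *
AX=np.array([.515,.0042])
p=np.radians(153.8-300); to(AX[0]+.063*np.cos(p),AX[1]+.063*np.sin(p),.094)
E
sed -i 's/AX=np.array(.*/AX=np.array([.515,.0042]);G=153.8/;' h.py; sed -i 's/;G=153.8;G=153./;G=153.8/' h.py; grep AX= h.py
```

```text
to [0.1888 0.1757 0.0776]
AX=np.array([.515,.0042]);G=153.8
```

>>> arm_command(dp=[[0.0377, 0.0352, 0], [0.0377, 0.0352, 0], [0.0377, 0.0352, 0], [0.0377, 0.0352, 0], [0.0377, 0.0352, 0], [0, 0, 0], [0, 0, 0.03], [0, 0, 0.03], [0, 0, 0.019], [0, 0, 0]], turn=[[0, 0, 0], [0, 0, 0], [0, 0, 0], [0, 0, 0], [0, 0, 0], [0, 0, 0], [0, 0, 0], [0, 0, 0], [0, 0, 0], [0, 0, 0]], fingers=[0.04, 0.04, 0.04, 0.04, 0.04, 0.04, 0.04, 0.04, 0.04, 0.008])

```text
clock: 12.9
ee_pos: [0.4591, -0.0291, 0.0878]
eef_rot: [[-0.891, 0.454, -0.004], [0.454, 0.891, 0.001], [0.004, -0.001, -1.0]]
wrist_force: [-0.2, 0.0, 0.1]
grip_width: 0.032
gripper_force: 0.0
```

Run:
```python
from h import *
s=sensors.get_state();print(s['ee_pos'],s['wrist_force'])
im=snap('top','t4.png');tray(im)
arc(153.8-210,13,ax=AX)
```

```text
[ 0.45906915 -0.02914365  0.08781883] [-0.15613347  0.04601713  0.09734135]
tray px [323. 262.] [95. 65.] 86.0
ctr [ 0.496 -0.237] sides [0.156 0.223]
p0 -148.629770312805 r0 0.06442594109712754
[[-0.007, -0.0035, 0.0], [-0.0075, -0.003, 0.0], [-0.008, -0.0015, 0.0], [-0.0075, -0.001, 0.0], [-0.008, 0.0, 0.0], [-0.008, 0.0015, 0.0], [-0.0075, 0.002, 0.0], [-0.0075, 0.003, 0.0], [-0.0065, 0.004, 0.0], [-0.0065, 0.0045, 0.0], [-0.0055, 0.0055, 0.0], [-0.005, 0.006, 0.0], [-0.0045, 0.0065, 0.0]]
```

>>> arm_command(dp=[[0, 0, -0.004], [0, 0, 0], [0, 0, 0], [0, 0, 0], [0, 0, 0], [-0.007, -0.0035, 0], [-0.0075, -0.003, 0], [-0.008, -0.0015, 0], [-0.0075, -0.001, 0], [-0.008, 0, 0]], turn=[[0, 0, 0], [0, 0, 0], [0, 0, 0], [0, 0, 0], [0, 0, 0], [0, 0, 0], [0, 0, 0], [0, 0, 0], [0, 0, 0], [0, 0, 0]], fingers=[0.008, 0.008, 0.008, 0.008, 0.008, 0.008, 0.008, 0.008, 0.008, 0.008])

```text
clock: 14.2
ee_pos: [0.4887, -0.0514, 0.0945]
eef_rot: [[-0.892, 0.453, -0.004], [0.453, 0.892, 0.005], [0.006, 0.002, -1.0]]
wrist_force: [-19.6, 17.7, 23.3]
grip_width: 0.0127
gripper_force: 30.0
```

Run:
```python
from h import *
s=sensors.get_state();print(s['ee_pos'],s['wrist_force'],s['grip_width'])
arc(153.8-210,8)
```

```text
[ 0.48873049 -0.05142863  0.09449369] [-19.63484951  17.74662431  23.31426523] 0.012725502757544398
p0 -115.27809040168205 r0 0.06151935977681375
[[-0.008, 0.0005, 0.0], [-0.0075, 0.0015, 0.0], [-0.008, 0.0025, 0.0], [-0.007, 0.0035, 0.0], [-0.0065, 0.0045, 0.0], [-0.006, 0.0055, 0.0], [-0.0055, 0.006, 0.0], [-0.0045, 0.0065, 0.0]]
```

>>> arm_command(dp=[[-0.008, 0.0005, 0], [-0.0075, 0.0015, 0], [-0.008, 0.0025, 0], [-0.007, 0.0035, 0], [-0.0065, 0.0045, 0], [-0.006, 0.0055, 0], [-0.0055, 0.006, 0], [-0.0045, 0.0065, 0], [0, 0, 0], [0, 0, 0]], turn=[[0, 0, 0], [0, 0, 0], [0, 0, 0], [0, 0, 0], [0, 0, 0], [0, 0, 0], [0, 0, 0], [0, 0, 0], [0, 0, 0], [0, 0, 0]], fingers=[0.008, 0.008, 0.008, 0.008, 0.008, 0.008, 0.008, 0.008, 0.008, 0.008])

```text
clock: 15.45
ee_pos: [0.555, -0.0515, 0.0949]
eef_rot: [[-0.891, 0.454, 0.009], [0.454, 0.891, -0.001], [-0.009, 0.003, -1.0]]
wrist_force: [14.2, -0.1, -12.7]
grip_width: 0.0108
gripper_force: 30.3
```

Run:
```python
from h import *
s=sensors.get_state();print(s['ee_pos'],s['wrist_force'],s['grip_width'])
arc(153.8-210,1)
```

```text
[ 0.55495297 -0.05153978  0.09491471] [ 14.15312475  -0.05020128 -12.73651958] 0.010827365960612989
p0 -54.367927879236255 r0 0.0685796105128458
[[0.006, 0.001, 0.0]]
```

>>> arm_command(dp=[[0, 0, 0], [0, 0, 0], [0, 0, 0], [0, 0, -0.03], [0, 0, -0.03], [0.041, 0.01, 0], [0.041, 0.01, 0], [0.041, 0.01, 0], [0, 0, 0], [0, 0, 0]], turn=[[0, 0, 0], [0, 0, 0], [0, 0, 0], [0, 0, 0], [0, 0, 0], [0, 0, 0], [0, 0, 0], [0, 0, 0], [0, 0, 0], [0, 0, 0]], fingers=[0.044, 0.044, 0.044, 0.044, 0.044, 0.044, 0.044, 0.044, 0.044, 0.044])

```text
clock: 16.7
ee_pos: [0.456, 0.0313, 0.1543]
eef_rot: [[-0.891, 0.453, 0.002], [0.453, 0.891, -0.001], [-0.002, 0.0, -1.0]]
wrist_force: [0.1, -1.3, 0.4]
grip_width: 0.0442
gripper_force: 0.0
```

Run:
```python
from h import *
im=snap('side','s5.png')[130:330,100:350]
cv2.imwrite('pics/c5.png',cv2.resize(im,(750,600),interpolation=3))
to(.4585,.032,.060)
```

```text
to [-0.0014  0.0019  0.0943]
```

View pics/c5.png

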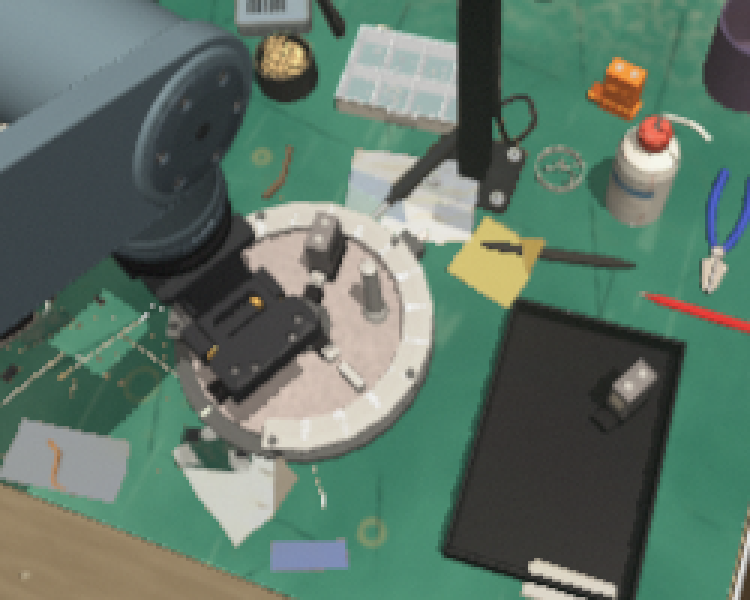

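The first module stands upright in the tray at crop (630,390). The empty rail is at (345,370) and module 3 is under the gripper, so I'll descend, grip and start the pull.

>>> arm_command(dp=[[-0.001, 0.002, 0.04], [0, 0, 0.04], [0, 0, 0.014], [0, 0, 0], [0, 0, 0], [0, 0, 0], [0, 0, 0], [0, 0, -0.004], [0, 0, -0.006], [0, 0, -0.02]], turn=[[0, 0, 0], [0, 0, 0], [0, 0, 0], [0, 0, 0], [0, 0, 0], [0, 0, 0], [0, 0, 0], [0, 0, 0], [0, 0, 0], [0, 0, 0]], fingers=[0.044, 0.044, 0.044, 0.044, 0.012, 0.012, 0.012, 0.012, 0.012, 0.012])

```text
clock: 18.0
ee_pos: [0.456, 0.0332, 0.0894]
eef_rot: [[-0.891, 0.454, -0.002], [0.454, 0.891, 0.0], [0.002, -0.001, -1.0]]
wrist_force: [-0.7, 0.0, -1.6]
grip_width: 0.02
gripper_force: 29.0
```

>>> arm_command(dp=[[0, 0, -0.045], [0, 0, -0.045], [-0.0384, -0.0339, 0], [-0.0384, -0.0339, 0], [-0.0384, -0.0339, 0], [-0.0384, -0.0339, 0], [-0.0384, -0.0339, 0], [0, 0, 0], [0, 0, 0.045], [0, 0, 0.045]], turn=[[0, 0, 0], [0, 0, 0], [0, 0, 0], [0, 0, 0], [0, 0, 0], [0, 0, 0], [0, 0, 0], [0, 0, 0], [0, 0, 0], [0, 0, 0]], fingers=[0.012, 0.012, 0.012, 0.012, 0.012, 0.012, 0.012, 0.012, 0.012, 0.012])

```text
clock: 19.25
ee_pos: [0.5513, -0.2045, 0.0895]
eef_rot: [[-0.891, 0.453, 0.001], [0.453, 0.891, -0.0], [-0.001, 0.0, -1.0]]
wrist_force: [0.6, 0.6, -0.2]
grip_width: 0.0203
gripper_force: 29.0
```

>>> arm_command(dp=[[0, 0, 0.03], [0, 0, 0.0145], [0, 0, 0], [0, 0, 0], [0, 0, 0], [0, 0, 0], [0, 0, -0.03], [0, 0, -0.05], [0, 0, -0.05], [0, 0, 0]], turn=[[0, 0, 0], [0, 0, 0], [0, 0, 0], [0, 0, 0], [0, 0, 0], [0, 0, 0], [0, 0, 0], [0, 0, 0], [0, 0, 0], [0, 0, 0]], fingers=[0.012, 0.012, 0.012, 0.036, 0.036, 0.036, 0.036, 0.036, 0.036, 0.036])

```text
clock: 20.5
ee_pos: [0.5541, -0.2069, 0.1808]
eef_rot: [[-0.891, 0.454, 0.009], [0.453, 0.891, -0.005], [-0.01, -0.001, -1.0]]
wrist_force: [0.5, 0.4, -0.3]
grip_width: 0.0362
gripper_force: 0.0
```

Run:
```python
from h import *
p=np.radians(153.8-210); print(AX[0]+.063*np.cos(p),AX[1]+.063*np.sin(p))
to(AX[0]+.063*np.cos(p),AX[1]+.063*np.sin(p),.094)
```

```text
0.5500466237765193 -0.04815202156428267
to [0.0764 0.1397 0.0859]
```

>>> arm_command(dp=[[0.024, 0.0463, 0], [0.024, 0.0463, 0], [0.0242, 0.0463, 0], [0, 0, 0], [0, 0, 0.03], [0, 0, 0.03], [0, 0, 0.021], [0, 0, 0], [0, 0, 0], [0, 0, 0]], turn=[[0, 0, 0], [0, 0, 0], [0, 0, 0], [0, 0, 0], [0, 0, 0], [0, 0, 0], [0, 0, 0], [0, 0, 0], [0, 0, 0], [0, 0, 0]], fingers=[0.04, 0.04, 0.04, 0.04, 0.04, 0.04, 0.04, 0.008, 0.008, 0.008])

```text
clock: 21.75
ee_pos: [0.5512, -0.048, 0.0952]
eef_rot: [[-0.891, 0.455, 0.003], [0.455, 0.891, 0.002], [-0.002, 0.003, -1.0]]
wrist_force: [3.6, 1.3, -3.6]
grip_width: 0.0129
gripper_force: 30.1
```

Run:
```python
from h import *
s=sensors.get_state();print(s['ee_pos'],s['wrist_force'],s['grip_width'])
arc(153.8-150,10)
```

```text
[ 0.55118157 -0.04799421  0.09524351] [ 3.64835764  1.32362681 -3.62617343] 0.012941085858037826
p0 -55.269902038664966 r0 0.06350859371934389
[[-0.0025, 0.006, 0.0], [-0.0025, 0.006, 0.0], [-0.0015, 0.0065, 0.0], [-0.0005, 0.0065, 0.0], [-0.0005, 0.0065, 0.0], [0.0005, 0.0065, 0.0], [0.0015, 0.0065, 0.0], [0.002, 0.006, 0.0], [0.0025, 0.006, 0.0], [0.003, 0.006, 0.0]]
```

>>> arm_command(dp=[[-0.0025, 0.006, 0], [-0.0025, 0.006, 0], [-0.0015, 0.0065, 0], [-0.0005, 0.0065, 0], [-0.0005, 0.0065, 0], [0.0005, 0.0065, 0], [0.0015, 0.0065, 0], [0.002, 0.006, 0], [0.0025, 0.006, 0], [0.003, 0.006, 0]], turn=[[0, 0, 0], [0, 0, 0], [0, 0, 0], [0, 0, 0], [0, 0, 0], [0, 0, 0], [0, 0, 0], [0, 0, 0], [0, 0, 0], [0, 0, 0]], fingers=[0.008, 0.008, 0.008, 0.008, 0.008, 0.008, 0.008, 0.008, 0.008, 0.008])

```text
clock: 23.0
ee_pos: [0.5794, 0.0059, 0.0958]
eef_rot: [[-0.891, 0.454, 0.007], [0.454, 0.891, -0.003], [-0.007, -0.0, -1.0]]
wrist_force: [5.8, -3.9, -3.0]
grip_width: 0.0133
gripper_force: 30.0
```

>>> arm_command(dp=[[0, 0, 0], [0, 0, 0], [0, 0, 0], [0, 0, -0.03], [0, 0, -0.03], [0.0394, -0.0107, 0], [0.0394, -0.0107, 0], [0.0394, -0.0107, 0], [0, 0, 0], [0, 0, 0]], turn=[[0, 0, 0], [0, 0, 0], [0, 0, 0], [0, 0, 0], [0, 0, 0], [0, 0, 0], [0, 0, 0], [0, 0, 0], [0, 0, 0], [0, 0, 0]], fingers=[0.044, 0.044, 0.044, 0.044, 0.044, 0.044, 0.044, 0.044, 0.044, 0.044])

```text
clock: 24.25
ee_pos: [0.4576, 0.0327, 0.1549]
eef_rot: [[-0.891, 0.454, 0.002], [0.454, 0.891, -0.0], [-0.002, 0.0, -1.0]]
wrist_force: [-0.3, 0.6, 0.1]
grip_width: 0.0441
gripper_force: 0.0
```

Run:
```python
from h import *
im=snap('side','s6.png')[130:330,100:350]
cv2.imwrite('pics/c6.png',cv2.resize(im,(750,600),interpolation=3))
tray()
to(.4575,.0325,.060)
```

```text
tray px [326. 257.] [95. 65.] 85.6
ctr [ 0.507 -0.246] sides [0.155 0.223]
to [ 0.0004 -0.0003  0.0947]
```

View pics/c6.png

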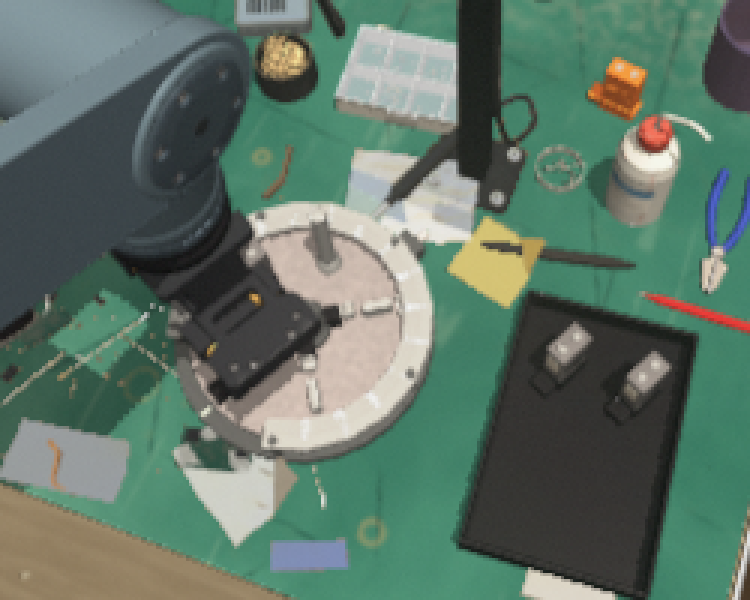

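The tray was nudged to centre (.507,-.246), and both modules are still standing in it, at crop (645,380) and (570,350). I'll go on with module 2.

>>> arm_command(dp=[[0, 0, 0.04], [0, 0, 0.04], [0, 0, 0.0145], [0, 0, 0], [0, 0, 0], [0, 0, 0], [0, 0, 0], [0, 0, -0.004], [0, 0, -0.006], [0, 0, -0.02]], turn=[[0, 0, 0], [0, 0, 0], [0, 0, 0], [0, 0, 0], [0, 0, 0], [0, 0, 0], [0, 0, 0], [0, 0, 0], [0, 0, 0], [0, 0, 0]], fingers=[0.044, 0.044, 0.044, 0.044, 0.012, 0.012, 0.012, 0.012, 0.012, 0.012])

```text
clock: 25.6
ee_pos: [0.4556, 0.0331, 0.0894]
eef_rot: [[-0.891, 0.454, -0.002], [0.454, 0.891, 0.0], [0.002, -0.001, -1.0]]
wrist_force: [0.5, -0.2, -0.9]
grip_width: 0.02
gripper_force: 29.0
```

>>> arm_command(dp=[[0, 0, -0.045], [0, 0, -0.045], [-0.0252, -0.0456, 0], [-0.0252, -0.0456, 0], [-0.0252, -0.0456, 0], [-0.0252, -0.0456, 0], [-0.0252, -0.0456, 0], [-0.0252, -0.0456, 0], [0, 0, 0.045], [0, 0, 0.045]], turn=[[0, 0, 0], [0, 0, 0], [0, 0, 0], [0, 0, 0], [0, 0, 0], [0, 0, 0], [0, 0, 0], [0, 0, 0], [0, 0, 0], [0, 0, 0]], fingers=[0.012, 0.012, 0.012, 0.012, 0.012, 0.012, 0.012, 0.012, 0.012, 0.012])

```text
clock: 26.85
ee_pos: [0.4674, -0.2807, 0.0895]
eef_rot: [[-0.89, 0.455, 0.001], [0.455, 0.89, -0.001], [-0.002, -0.0, -1.0]]
wrist_force: [0.1, -0.2, -1.7]
grip_width: 0.0198
gripper_force: 29.0
```

>>> arm_command(dp=[[0, 0, 0.03], [0, 0, 0.0145], [0, 0, 0], [0, 0, 0], [0, 0, 0], [0, 0, 0], [0, 0, -0.03], [0, 0, -0.05], [0, 0, -0.05], [0, 0, 0]], turn=[[0, 0, 0], [0, 0, 0], [0, 0, 0], [0, 0, 0], [0, 0, 0], [0, 0, 0], [0, 0, 0], [0, 0, 0], [0, 0, 0], [0, 0, 0]], fingers=[0.012, 0.012, 0.012, 0.036, 0.036, 0.036, 0.036, 0.036, 0.036, 0.036])

```text
clock: 28.1
ee_pos: [0.4696, -0.2815, 0.1805]
eef_rot: [[-0.891, 0.453, 0.007], [0.453, 0.891, -0.007], [-0.009, -0.003, -1.0]]
wrist_force: [-0.6, 0.1, -0.2]
grip_width: 0.0359
gripper_force: 0.0
```

>>> arm_command(dp=[[0.0055, 0.0513, 0], [0.0055, 0.0513, 0], [0.0055, 0.0513, 0], [0.0055, 0.0513, 0], [0.0055, 0.0513, 0], [0.0055, 0.0513, 0], [0, 0, 0], [0, 0, 0.03], [0, 0, 0.03], [0, 0, 0.02]], turn=[[0, 0, 0], [0, 0, 0], [0, 0, 0], [0, 0, 0], [0, 0, 0], [0, 0, 0], [0, 0, 0], [0, 0, 0], [0, 0, 0], [0, 0, 0]], fingers=[0.04, 0.04, 0.04, 0.04, 0.04, 0.04, 0.04, 0.04, 0.04, 0.04])

```text
clock: 29.35
ee_pos: [0.5758, 0.0089, 0.0929]
eef_rot: [[-0.891, 0.454, -0.003], [0.454, 0.891, 0.0], [0.003, -0.001, -1.0]]
wrist_force: [-0.2, 0.5, -0.3]
grip_width: 0.0402
gripper_force: 0.0
```

Run:
```python
from h import *
s=sensors.get_state();print(s['ee_pos'],s['wrist_force'],s['grip_width'])
arc(93.8,15)
```

```text
[0.57579688 0.00889878 0.09286589] [-0.22818753  0.48935058 -0.26216992] 0.04024944495214721
p0 4.419406025064307 r0 0.06097818947556557
[[0.0035, 0.0055, 0.0], [0.004, 0.0045, 0.0], [0.0045, 0.0045, 0.0], [0.005, 0.0045, 0.0], [0.0055, 0.003, 0.0], [0.0055, 0.003, 0.0], [0.006, 0.0025, 0.0], [0.0065, 0.0015, 0.0], [0.006, 0.001, 0.0], [0.0065, 0.0005, 0.0], [0.0065, -0.0005, 0.0], [0.0065, -0.001, 0.0], [0.0065, -0.0015, 0.0], [0.006, -0.0025, 0.0], [0.006, -0.0025, 0.0]]
```

Next I close, then move along the first part of the arc.

>>> arm_command(dp=[[0, 0, 0], [0, 0, 0], [0, 0, 0], [0, 0, 0], [0.0035, 0.0055, 0], [0.004, 0.0045, 0], [0.0045, 0.0045, 0], [0.005, 0.0045, 0], [0.0055, 0.003, 0], [0.0055, 0.003, 0]], turn=[[0, 0, 0], [0, 0, 0], [0, 0, 0], [0, 0, 0], [0, 0, 0], [0, 0, 0], [0, 0, 0], [0, 0, 0], [0, 0, 0], [0, 0, 0]], fingers=[0.008, 0.008, 0.008, 0.008, 0.008, 0.008, 0.008, 0.008, 0.008, 0.008])

```text
clock: 30.6
ee_pos: [0.5666, 0.0416, 0.0966]
eef_rot: [[-0.892, 0.452, 0.007], [0.452, 0.892, -0.007], [-0.009, -0.003, -1.0]]
wrist_force: [13.0, -25.1, -9.7]
grip_width: 0.0132
gripper_force: 31.5
```

Run:
```python
from h import *
s=sensors.get_state();print(s['ee_pos'],s['wrist_force'],s['grip_width'])
arc(93.8,9)
```

```text
[0.56656358 0.04161501 0.09661213] [ 12.96777702 -25.12480452  -9.68765843] 0.013192274830577737
p0 35.96498175777461 r0 0.06370781686206506
[[0.0065, 0.003, 0.0], [0.007, 0.002, 0.0], [0.007, 0.001, 0.0], [0.007, 0.0005, 0.0], [0.007, 0.0, 0.0], [0.007, -0.001, 0.0], [0.007, -0.002, 0.0], [0.0065, -0.0025, 0.0], [0.006, -0.0035, 0.0]]
```

>>> arm_command(dp=[[0.006, 0.0025, 0], [0.0065, 0.0015, 0], [0.006, 0.001, 0], [0.0065, 0.0005, 0], [0.0065, -0.0005, 0], [0.0065, -0.001, 0], [0.0065, -0.0015, 0], [0.006, -0.0025, 0], [0.006, -0.0025, 0], [0, 0, 0]], turn=[[0, 0, 0], [0, 0, 0], [0, 0, 0], [0, 0, 0], [0, 0, 0], [0, 0, 0], [0, 0, 0], [0, 0, 0], [0, 0, 0], [0, 0, 0]], fingers=[0.008, 0.008, 0.008, 0.008, 0.008, 0.008, 0.008, 0.008, 0.008, 0.008])

```text
clock: 31.85
ee_pos: [0.5124, 0.0718, 0.0966]
eef_rot: [[-0.892, 0.453, 0.001], [0.453, 0.892, 0.005], [0.001, 0.005, -1.0]]
wrist_force: [-3.9, 13.6, 12.5]
grip_width: 0.0132
gripper_force: 30.0
```

Run:
```python
from h import *
s=sensors.get_state();print(s['ee_pos'],s['wrist_force'],s['grip_width'])
arc(93.8,1)
```

```text
[0.51235873 0.07183128 0.09662836] [-3.88127902 13.59372896 12.46241231] 0.013191304007627512
p0 92.23649002240096 r0 0.06768283656821804
[[-0.001, -0.005, 0.0]]
```

>>> arm_command(dp=[[0, 0, 0], [0, 0, 0], [0, 0, 0], [0, 0, -0.03], [0, 0, -0.03], [0.017, -0.027, 0], [0.017, -0.027, 0], [0, 0, 0], [0, 0, 0], [0, 0, 0]], turn=[[0, 0, 0], [0, 0, 0], [0, 0, 0], [0, 0, 0], [0, 0, 0], [0, 0, 0], [0, 0, 0], [0, 0, 0], [0, 0, 0], [0, 0, 0]], fingers=[0.044, 0.044, 0.044, 0.044, 0.044, 0.044, 0.044, 0.044, 0.044, 0.044])

```text
clock: 33.1
ee_pos: [0.4582, 0.0357, 0.1553]
eef_rot: [[-0.891, 0.453, 0.0], [0.453, 0.891, 0.0], [-0.0, 0.0, -1.0]]
wrist_force: [0.0, 0.6, 0.3]
grip_width: 0.0442
gripper_force: 0.0
```

Run:
```python
from h import *
im=snap('side','s7.png')[130:330,100:350]
cv2.imwrite('pics/c7.png',cv2.resize(im,(750,600),interpolation=3))
tray()
to(.457,.033,.062)
```

```text
tray px [326. 257.] [95. 65.] 85.7
ctr [ 0.507 -0.246] sides [0.156 0.223]
to [-0.0004 -0.0029  0.0931]
```

View pics/c7.png

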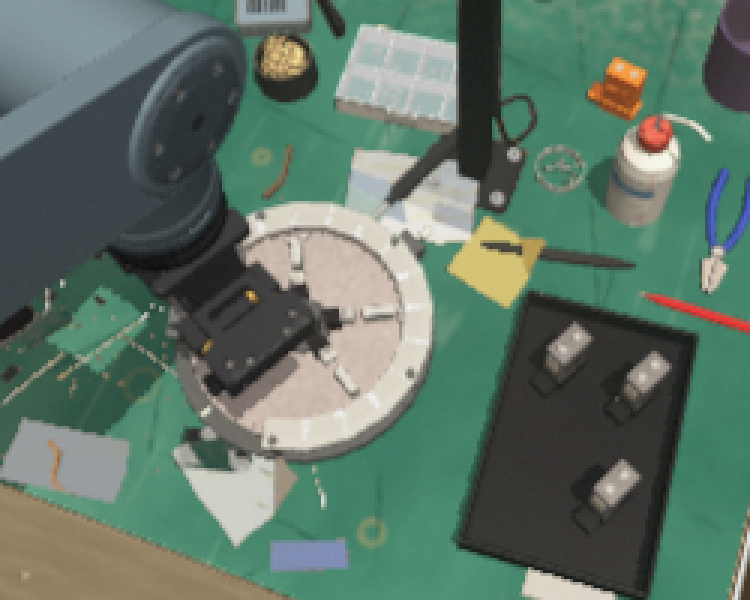

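Three modules are standing in the tray and three rails are empty. The last module and the post are under the arm.

>>> arm_command(dp=[[0, -0.003, 0.04], [0, 0, 0.04], [0, 0, 0.013], [0, 0, 0], [0, 0, 0], [0, 0, 0], [0, 0, 0], [0, 0, -0.004], [0, 0, -0.006], [0, 0, -0.02]], turn=[[0, 0, 0], [0, 0, 0], [0, 0, 0], [0, 0, 0], [0, 0, 0], [0, 0, 0], [0, 0, 0], [0, 0, 0], [0, 0, 0], [0, 0, 0]], fingers=[0.044, 0.044, 0.044, 0.044, 0.012, 0.012, 0.012, 0.012, 0.012, 0.012])

```text
clock: 34.45
ee_pos: [0.4554, 0.0329, 0.0921]
eef_rot: [[-0.891, 0.454, -0.002], [0.454, 0.891, 0.0], [0.002, -0.001, -1.0]]
wrist_force: [0.1, 0.2, -1.0]
grip_width: 0.0203
gripper_force: 29.7
```

>>> arm_command(dp=[[0, 0, -0.045], [0, 0, -0.045], [-0.0242, -0.0427, 0], [-0.0242, -0.0427, 0], [-0.0242, -0.0427, 0], [-0.0242, -0.0427, 0], [-0.0242, -0.0427, 0], [0, 0, 0], [0, 0, 0.045], [0, 0, 0.045]], turn=[[0, 0, 0], [0, 0, 0], [0, 0, 0], [0, 0, 0], [0, 0, 0], [0, 0, 0], [0, 0, 0], [0, 0, 0], [0, 0, 0], [0, 0, 0]], fingers=[0.012, 0.012, 0.012, 0.012, 0.012, 0.012, 0.012, 0.012, 0.012, 0.012])

```text
clock: 35.7
ee_pos: [0.4676, -0.2119, 0.0921]
eef_rot: [[-0.891, 0.453, 0.002], [0.453, 0.891, -0.001], [-0.002, -0.0, -1.0]]
wrist_force: [0.5, 0.4, -0.7]
grip_width: 0.0202
gripper_force: 30.0
```

>>> arm_command(dp=[[0, 0, 0.03], [0, 0, 0.0145], [0, 0, 0], [0, 0, 0], [0, 0, 0], [0, 0, 0], [0, 0, -0.03], [0, 0, -0.05], [0, 0, -0.05], [0, 0, 0]], turn=[[0, 0, 0], [0, 0, 0], [0, 0, 0], [0, 0, 0], [0, 0, 0], [0, 0, 0], [0, 0, 0], [0, 0, 0], [0, 0, 0], [0, 0, 0]], fingers=[0.012, 0.012, 0.012, 0.036, 0.036, 0.036, 0.036, 0.036, 0.036, 0.036])

```text
clock: 36.95
ee_pos: [0.4697, -0.2142, 0.1827]
eef_rot: [[-0.891, 0.454, 0.008], [0.454, 0.891, -0.006], [-0.009, -0.002, -1.0]]
wrist_force: [-0.2, 0.2, 0.6]
grip_width: 0.0361
gripper_force: 0.0
```

>>> arm_command(dp=[[0.0147, 0.0447, 0], [0.0147, 0.0447, 0], [0.0147, 0.0447, 0], [0.0147, 0.0447, 0], [0.0147, 0.0447, 0], [0.0147, 0.0447, 0], [0, 0, 0], [0, 0, 0.03], [0, 0, 0.03], [0, 0, 0.023]], turn=[[0, 0, 0], [0, 0, 0], [0, 0, 0], [0, 0, 0], [0, 0, 0], [0, 0, 0], [0, 0, 0], [0, 0, 0], [0, 0, 0], [0, 0, 0]], fingers=[0.04, 0.04, 0.04, 0.04, 0.04, 0.04, 0.04, 0.04, 0.04, 0.04])

```text
clock: 38.2
ee_pos: [0.5091, 0.0657, 0.0928]
eef_rot: [[-0.891, 0.454, -0.002], [0.454, 0.891, -0.0], [0.002, -0.001, -1.0]]
wrist_force: [-0.8, 0.1, -0.1]
grip_width: 0.0402
gripper_force: 0.0
```

>>> arm_command(dp=[[0, 0, 0], [0, 0, 0], [0, 0, 0], [0, 0, 0], [0, 0, 0], [0, 0, 0], [0, 0, 0], [0, 0, 0], [0, 0, 0], [0, 0, 0]], turn=[[0, 0, 0], [0, 0, 0], [0, 0, 0], [0, 0, 0], [0, 0, 0], [0, 0, 0], [0, 0, 0], [0, 0, 0], [0, 0, 0], [0, 0, 0]], fingers=[0.008, 0.008, 0.008, 0.008, 0.008, 0.008, 0.008, 0.008, 0.008, 0.008])

```text
clock: 39.45
ee_pos: [0.5118, 0.0686, 0.0956]
eef_rot: [[-0.891, 0.454, 0.004], [0.454, 0.891, 0.003], [-0.002, 0.005, -1.0]]
wrist_force: [6.0, 10.2, -7.6]
grip_width: 0.0131
gripper_force: 30.0
```

Run:
```python
from h import *
s=sensors.get_state();print(s['ee_pos'],s['wrist_force'],s['grip_width'])
arc(153.8,10)
```

```text
[0.51179014 0.06863881 0.0956492 ] [ 6.01247878 10.18518714 -7.56624663] 0.013147561754661861
p0 92.85168785862137 r0 0.06451870626209305
[[0.0055, -0.004, 0.0], [0.0055, -0.0045, 0.0], [0.0045, -0.0045, 0.0], [0.004, -0.0055, 0.0], [0.004, -0.006, 0.0], [0.0025, -0.006, 0.0], [0.0025, -0.0065, 0.0], [0.0015, -0.0065, 0.0], [0.001, -0.0065, 0.0], [0.0, -0.007, 0.0]]
```

>>> arm_command(dp=[[0.0055, -0.004, 0], [0.0055, -0.0045, 0], [0.0045, -0.0045, 0], [0.004, -0.0055, 0], [0.004, -0.006, 0], [0.0025, -0.006, 0], [0.0025, -0.0065, 0], [0.0015, -0.0065, 0], [0.001, -0.0065, 0], [0, -0.007, 0]], turn=[[0, 0, 0], [0, 0, 0], [0, 0, 0], [0, 0, 0], [0, 0, 0], [0, 0, 0], [0, 0, 0], [0, 0, 0], [0, 0, 0], [0, 0, 0]], fingers=[0.008, 0.008, 0.008, 0.008, 0.008, 0.008, 0.008, 0.008, 0.008, 0.008])

```text
clock: 40.7
ee_pos: [0.4563, 0.0338, 0.0956]
eef_rot: [[-0.891, 0.454, 0.001], [0.454, 0.891, 0.008], [0.003, 0.007, -1.0]]
wrist_force: [0.5, 28.3, 1.1]
grip_width: 0.013
gripper_force: 30.0
```

>>> arm_command(dp=[[0, 0, 0], [0, 0, 0], [0, 0, 0], [0, 0, 0], [0, 0, -0.04], [0, 0, -0.05], [0.037, 0.042, 0], [0.037, 0.042, 0], [0.037, 0.042, 0], [0.037, 0.042, 0]], turn=[[0, 0, 0], [0, 0, 0], [0, 0, 0], [0, 0, 0], [0, 0, 0], [0, 0, 0], [0, 0, 0], [0, 0, 0], [0, 0, 0], [0, 0, 0]], fingers=[0.008, 0.04, 0.04, 0.04, 0.04, 0.04, 0.04, 0.04, 0.04, 0.04])

```text
clock: 41.95
ee_pos: [0.4008, 0.2482, 0.1851]
eef_rot: [[-0.891, 0.454, 0.001], [0.454, 0.891, 0.0], [-0.001, 0.001, -1.0]]
wrist_force: [0.5, -0.1, 0.2]
grip_width: 0.0396
gripper_force: 0.0
```

Run:
```python
from h import *
a=snap('top','t9.png')[180:330,160:380];b=snap('side','s9.png')[150:330,130:350]
cv2.imwrite('pics/c9.png',np.hstack([cv2.resize(a,(400,273),interpolation=3),cv2.resize(b,(400,327),interpolation=3)[:273]]))
c=cv2.imread('pics/t9.png')[195:315,160:280];d=cv2.imread('pics/s9.png')[185:305,140:260]
cv2.imwrite('pics/d9.png',np.hstack([cv2.resize(c,(400,400),interpolation=3),cv2.resize(d,(400,400),interpolation=3)]))
a=np.radians(153.8)
for n,f in(('top',lambda q:((q-[160,195])*400/120)),('side',lambda q:(q-[140,185])*400/120)):
  for k in(-6,0,6): print(n,k,f(proj(n,[AX[0]+.063*np.cos(a+np.radians(k)),AX[1]+.063*np.sin(a+np.radians(k)),.118])).round())
tray()
```

```text
top -6 [133. 285.]
top 0 [142. 291.]
top 6 [151. 295.]
side -6 [113. 178.]
side 0 [119. 185.]
side 6 [125. 192.]
tray px [326. 257.] [95. 65.] 85.6
ctr [ 0.507 -0.245] sides [0.156 0.223]
```

View pics/c9.png

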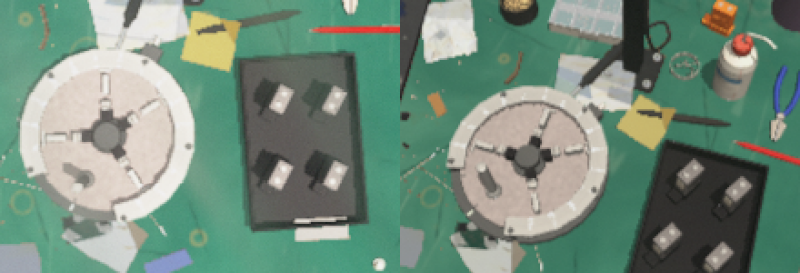

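View pics/d9.png

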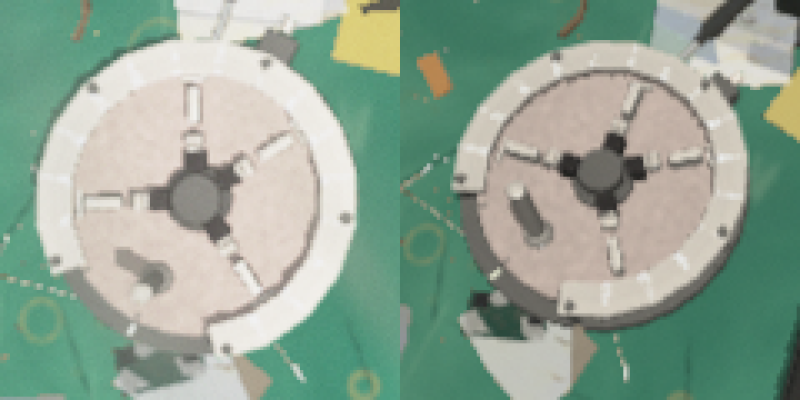

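All four modules stand in the tray. The post top is at top crop (143,292), against (142,291) predicted for the middle of the gap. Nothing else has moved, so I'm handing in.

```bash
python3 -c "
from rig import bot
print(bot.job_done())"
```

```text
the job is handed in; nothing more can be done
None
```

All four modules are standing in the tray, the post is clicked in at the middle of the gap, and the job was handed in at about 42 s. The tray was knocked about 1 cm mid-run and I placed the last two modules to match.

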